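# Fit the sample carousel onto the sample changer's drive studs

### The job

Put the sample carousel on the sample changer: pick it up by its bar handle, lower it over the spindle and, pressing only lightly, turn it until its holes find the three drive studs and it drops fully home, flat on the turntable. Then turn it by the handle, turntable and all, until the tab on its rim points at the pointer on the front of the housing, and let go. Do not force or drop it, keep it level, and leave the other things where they stand.

Things in the scene. Friction and masses are not known exactly. Their poses are not given: they have to be found in the camera images.
- sampler: the sample changer: a low white housing, 275 mm (its x) by 200 mm (its y), 50 mm high, which does not move. Origin on the axis of its turntable at worktop level. Its -x points to the front (dark panel, pointer), +x to the lift tower at the back (146 mm high, its arm 160 mm; it begins 121 mm from the axis). The turntable on top is an aluminium disc of 112 mm diameter
- turntable_face (a point): centre of the turntable's upper face, 62 mm above the worktop, on which the carousel sits. Three steel drive studs (6 mm diameter, 12 mm high, round tips) rise from it, 120 degrees apart on a 36 mm radius. The axes given are the housing's: the turntable stands where it was last stopped, and its angle is not measured and differs each time
- spindle_tip (a point): top of the spindle, 92 mm above the worktop, on the turntable's axis: 12.5 mm diameter, 30 mm high over the turntable, its last 10 mm tapering to 5 mm. The turntable turns by hand either way against about 0.3 N m of friction; a carousel resting on the stud tips drags it round only if pressed with more than about 10 N
- index_pointer (a point): outer end of the small steel pointer on the housing's top at the front, 102.5 mm from the turntable's axis towards the housing's -x, 55.5 mm above the worktop
- carousel_handle (a point): centre of the dark bar handle of the grey sample carousel (loose, 0.25 to 0.4 kg). The bar is 58 mm long (along the carousel's x), 14 mm wide (y) and 30 mm high; its centre lies on the carousel's axis, 75 mm above its underside. Below the bar is a 24 mm column; the rest of the carousel is at most 30 mm high. z is up; -x points to the tab
- carousel_underside (a point): centre of the carousel's underside. The carousel is a disc of 156 mm diameter: an 8 mm plate with a 15 mm centre hole for the spindle (38 mm deep in all) and six 9 mm through holes, 60 degrees apart on a 36 mm radius, at 30, 90, 150... degrees from its x, so the studs fit in any of six positions; they enter within about 2 degrees. Round it stands a ring with twelve vial pockets
- carousel_tab (a point): end of the small tab on the carousel's rim, 86 mm from its axis towards its -x, 20 mm above its underside; when the carousel is home this is 82 mm above the worktop
- flask: bystander: glass conical flask, 66 mm diameter, 116 mm high; origin under its centre
- small_beaker: bystander: small glass beaker, 46 mm diameter, 59 mm high; origin under its centre
- timer: bystander: small white timer, 34x62x40 mm; origin under its centre
- pipette_bulb: bystander: red pipette bulb, 55 mm diameter, 82 mm high; origin under its centre
- sample_jar_1: bystander: sample jar with a red lid, 56 mm diameter, 60 mm high; origin under its centre

How it is judged:
On the way:
1. the carousel is down on the drive studs, flat on the turntable (z of carousel_handle in the frame of sampler below 0.1395 m and horizontal distance between carousel_handle and sampler below 0.006 m), for 0.2 s.
At the end, for the whole second after the job is handed in: the carousel is home on the studs (handle centre at most 139.5 mm above the worktop, within 5 mm of the turntable's axis, tilt under 0.05 rad), its tab at the front, within 8 mm sideways of the pointer's line and 30 mm of the pointer, at rest and released (z of carousel_handle in the frame of sampler below 0.1395 m and horizontal distance between carousel_handle and sampler below 0.005 m and angle between carousel_handle's own z axis and vertical below 0.05 rad and horizontal distance between carousel_tab and index_pointer below 0.03 m and y of carousel_tab in the frame of sampler between -0.008 and 0.008 m and linear speed of carousel below 0.01 m/s); the robot touches nothing.
It fails at once if the carousel is forced or dropped: more than 40 N between it and the sample changer (contact force between carousel and sampler above 40 N).
It fails at once if the carousel is tipped by more than 0.4 rad (angle between carousel_handle's own z axis and vertical above 0.4 rad).
It fails at once if a bystander is moved by more than 30 mm (distance of any of flask, small_beaker, timer, pipette_bulb, sample_jar_1 from where it was at the start of the episode above 0.03 m).
It also fails if it takes over 72 s, if anything falls off the work surface, if the arm or the gripper's body presses on something with over 40 N, if the wrist force passes 120 N, or if a joint passes its speed limit or range.

### The arm

A 6-joint arm with a two-finger parallel gripper is mounted at the origin on a cart in front of the work surface, level with it; the furniture and walls round the work are solid. World frame = base frame: x ahead of the robot, y to its left, z up, the work surface at z = 0. Lengths are in m, angles in rad, forces in N, time in s.
With the tool pointing down it reaches from about 0.4 to 0.825 m from the base axis. Payload 7 kg.
Tool frame: the origin (TCP) lies between the finger pads; the fingertips stand 11 mm ahead of it and the grasp point (between the pads) lies 8 mm behind it; x points along the fingers, z is the direction in which the jaws open and shut, and the axes are right-handed (so a half turn about x gives the same grasp; the last joint's range is limited). The gripper opens to 88 mm and grips with 3 to 60 N. Pads are 19 mm wide; open, the fingers measure 130 mm over their backs; the gripper's body (78 mm by 193 mm) begins 47 mm behind the grasp point.
Start: joints at [-0.997, 0.359, 0.012, 0, -1.224, -0.288], TCP at [0.19, -0.648, 0.202] pointing down, gripper open.
Joint ranges: [-3.07, 3.07], [-1.43, 2.12], [-1.02, 1.25], [-3.03, 1.67], [-3.05, -0], [-3.03, 3.03]. Speed limits (rad/s): [2.39, 2.39, 3.01, 3.14, 3.14, 3.14].

### API

Orientations are given as [roll, pitch, yaw] about the fixed x, y, z axes, in that order (R = Rz(yaw) Ry(pitch) Rx(roll)).
In Python, from station import arm gives the robot as it stands.
- The arm moves only by the tool jog_arm, never from a script. Its argument "motion" is a list of rows, each an object of numbers: "dx", "dy", "dz": the shift along the tool's x, y, z in m; "twist": the turn about the tool's x in degrees. In form: [{"dx": .., "dy": .., "dz": .., "twist": ..}, ...]. A call has 1 to 20 rows; each row is the pose to reach, as a shift and turn from the pose commanded when the call began, along the tool's axes at that moment; what a row does not reach only later rows make up. A row lasts 1/12 s, in which the tool goes at most 41.7 mm and 7.16 degrees, less where a joint would pass 70% of its speed; a pose out of reach is approached as far as the arm can. A call with a gripper value outside its range is refused whole. "gripper" is the finger opening in m, from 0 to 0.0876, set as the call begins (left out, the last holds). The fingers move at their own pace and stop on an object; "newtons" is the grip in N (left out, the last holds). Time passes only in rows, so rows that repeat a pose let the fingers close. It gives the time, the measured TCP pose, the force and the opening at its end, in the units of the state.
- arm.get_state(): the state, without advancing time (a new reading comes with each control period).
- arm.grab_frame(name): name is "scene" or "side" or "wrist"; returns the picture (480x640x3 uint8, red, green, blue); there is no depth.
- arm.camera_model(name): a dict with "camera_matrix" (3x3 intrinsics, pixels), "eye" and "attitude" of the camera in the world. Camera axes: x right, y down, z forward; pixel columns grow to the right and rows downward; lengths in m; the calibration is good to about 2 mm. A picture is of the moment at which its call begins: read the wrist's pose just before it. camera_model takes no time and is no camera call; for the wrist camera it gives the pose at the moment of the call.
- arm.job_done(): hands the job in, once; it reports no verdict.
The state is a dict: "t": time; "q": joint angles; "qd": joint speeds; "joint_efforts": joint torques, N m; "eef_pos": TCP position; "ee_rot": TCP orientation; "force": force on the tool from outside, world axes, zero at the start; "moment": the same for the moment, N m; "width": finger opening in m.
Only numpy, scipy, OpenCV 4.12 (cv2) and the standard library are available. Lean on these libraries where they do the work, as an engineer would, in place of code of your own. Each camera call takes 0.05 s, during which the arm holds its last target.

## Working session

There is one attempt and no reset: what is moved stays moved. The work goes in short steps, Python scripts to look and compute and a tool call to move; the robot and the scene stay as the last step left them, time stands still between calls to the robot, and variables do not carry over. Pictures are saved under pics/ and viewed, and the job is handed in when it is done.

Besides the shell and the picture viewer there is one more tool, called as name([rows], argument=value, ...), one row to a line, values as JSON. jog_arm: Moves the arm, as the interface text tells. Its arguments: {"type":"object","properties":{"motion":{"type":"array"},"gripper":{"type":"number"},"newtons":{"type":"number"}},"required":["motion"]}

```bash
ls; mkdir -p pics
python3 - <<'E'
from station import arm
import cv2,json
s=arm.get_state();print(s)
for n in("scene","side","wrist"):
    print(n,arm.camera_model(n)); cv2.imwrite(f"pics/a_{n}.png",arm.grab_frame(n)[:,:,::-1])
E
```

```text
pics
{'t': 0.0, 'q': array([-9.96874097e-01,  3.59399663e-01,  1.10581871e-02, -3.38565899e-04,
       -1.22409023e+00, -2.88064359e-01]), 'qd': array([ 0.00102305,  0.00060242,  0.00047198, -0.00063977,  0.00083709,
        0.00046176]), 'joint_efforts': array([ 2.48864953e-04, -5.82727039e+01,  2.93069834e+01,  6.99713454e+00,
        7.24869737e-03, -1.43083153e-04]), 'eef_pos': array([ 0.1901327 , -0.64712046,  0.20131625]), 'ee_rot': array([0.09587594, 1.56913026, 1.95241483]), 'force': array([-0.96730183, -0.52250999,  1.21801462]), 'moment': array([ 0.00467585, -0.04122178,  0.01364076]), 'width': 0.08768757312072858}
scene {'camera_matrix': array([[562.65008679,   0.        , 310.81285292],
       [  0.        , 562.65008679, 248.23032772],
       [  0.        ,   0.        ,   1.        ]]), 'eye': array([-0.2555721 ,  0.8627887 ,  0.90842608]), 'attitude': array([-2.22083236,  0.00988063, -2.39243173])}
side {'camera_matrix': array([[581.58330052,   0.        , 329.13640253],
       [  0.        , 581.58330052, 244.10371835],
       [  0.        ,   0.        ,   1.        ]]), 'eye': array([ 0.42156498, -1.34338213,  0.62037097]), 'attitude': array([-1.92818176,  0.02880901, -0.07129548])}
wrist {'camera_matrix': array([[359.20651281,   0.        , 317.92071289],
       [  0.        , 359.20651281, 239.83309388],
       [  0.        ,   0.        ,   1.        ]]), 'eye': array([ 0.12421399, -0.66796897,  0.38268171]), 'attitude': array([ 2.88252602e+00, -2.43538246e-03,  1.85670063e+00])}
```

View pics/a_scene.png

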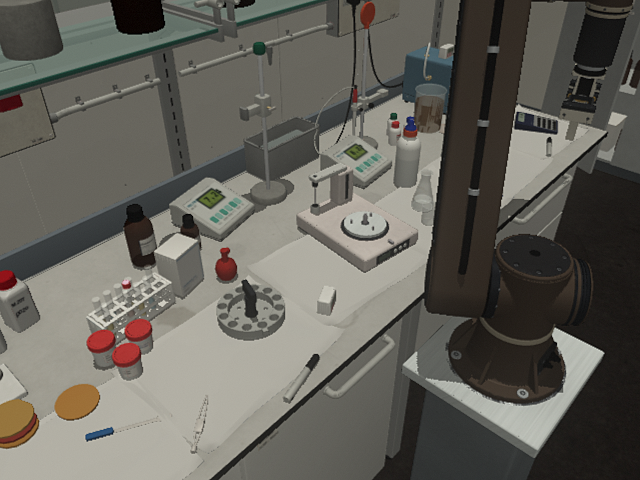

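View pics/a_side.png

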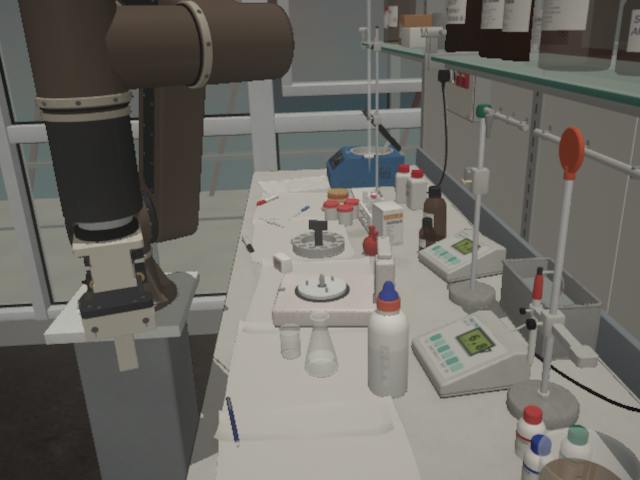

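View pics/a_wrist.png

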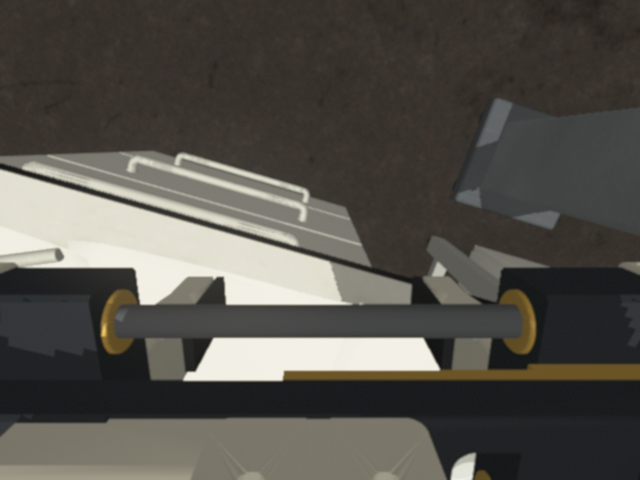

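The scene view shows the carousel near (250,310) and the sampler near (360,225), with studs visible. The side view shows the carousel at (318,243) and the sampler at (325,295). I'll zoom in on both.

```bash
cat > h.py <<'E'
import numpy as np,cv2
from scipy.spatial.transform import Rotation as R
from station import arm
def cam(n): 
    m=arm.camera_model(n);return m['camera_matrix'],np.array(m['eye']),R.from_euler('xyz',m['attitude']).as_matrix()
def ray(c,u,v):
    K,e,A=c; d=A@np.linalg.inv(K)@[u,v,1]; return e,d/np.linalg.norm(d)
def onz(c,u,v,z):
    e,d=ray(c,u,v); return e+d*(z-e[2])/d[2]
def proj(c,p):
    K,e,A=c; q=K@(A.T@(np.asarray(p,float)-e)); return q[:2]/q[2]
E
python3 - <<'E'
import cv2
a=cv2.imread('pics/a_scene.png');b=cv2.imread('pics/a_side.png')
def z(im,x,y,w,h,k,n): cv2.imwrite(n,cv2.resize(im[y:y+h,x:x+w],None,fx=k,fy=k,interpolation=cv2.INTER_CUBIC))
z(a,290,150,140,130,5,'pics/z1.png');z(a,205,240,140,105,5,'pics/z2.png');z(b,230,200,180,135,4,'pics/z3.png')
E
```

```text
(no output)
```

View pics/z1.png

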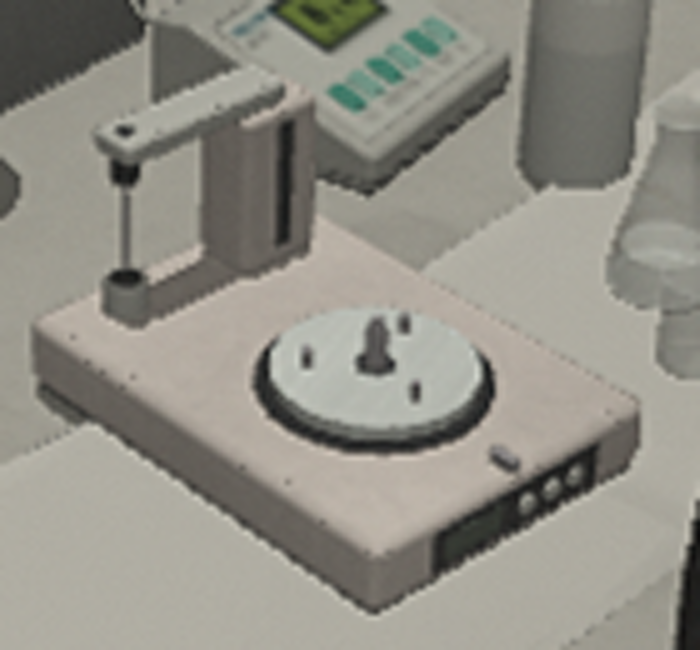

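View pics/z2.png

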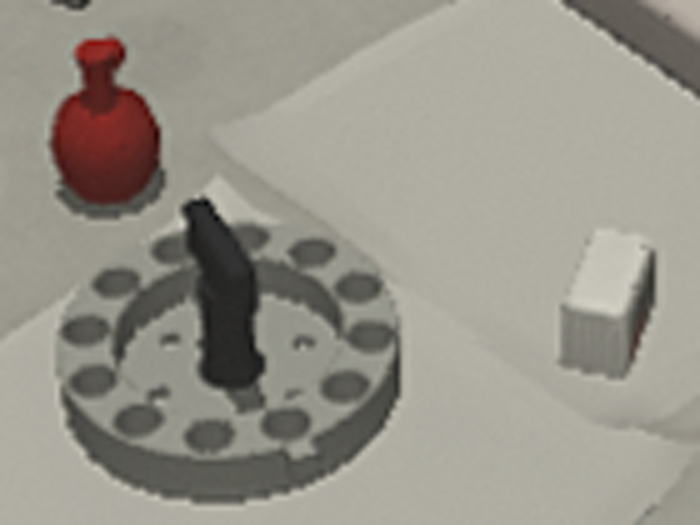

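View pics/z3.png

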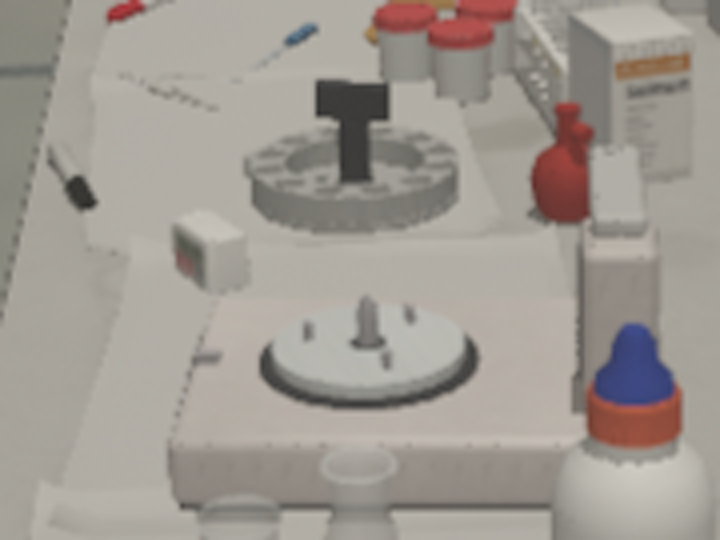

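Run:
```python
from h import *
S=cam('scene');D=cam('side')
f=lambda u,v:((u+.5)/5-.5+290,(v+.5)/5-.5+150)
g=lambda u,v:((u+.5)/5-.5+205,(v+.5)/5-.5+240)
k=lambda u,v:((u+.5)/4-.5+230,(v+.5)/4-.5+200)
def show(n,c,p,z): print(n,np.round(onz(c,*p,z)[:2],4))
show('spt S',S,f(377,318),.092);show('spt D',D,k(367,297),.092)
for p in [(307,347),(404,315),(415,380)]: show('stud S',S,f(*p),.074)
for p in [(308,321),(409,307),(387,351)]: show('stud D',D,k(*p),.074)
show('ptr S',S,f(519,467),.0555);show('ptr D',D,k(195,358),.0555)
for p in [(38,328),(375,560),(637,405)]: show('corner',S,f(*p),.05)
for p in [(172,445),(210,300)]: show('cornerD',D,k(*p),.05)
# turntable ellipse edge extremes
im=cv2.imread('pics/a_scene.png')
show('handle top ends S',S,g(200,203),.09);show('S',S,g(243,262),.09)
for p in [(317,81),(388,84),(390,92),(318,90)]: show('handleD',D,k(*p),.09)
show('tab S',S,g(300,452),.02)
# ring outer top z~.03
for p in [(57,350),(400,330),(208,455)]: show('ring S',S,g(*p),.03)
for p in [(245,160),(459,170)]: show('ring D',D,k(*p),.03)
# ring fit: mask of gray
```

```text
spt S [ 0.4798 -0.1235]
spt D [ 0.4757 -0.1219]
stud S [ 0.5061 -0.0991]
stud S [ 0.4871 -0.1571]
stud S [ 0.4455 -0.1132]
stud D [ 0.4416 -0.1104]
stud D [ 0.5011 -0.0983]
stud D [ 0.4842 -0.1578]
ptr S [ 0.3747 -0.1093]
ptr D [ 0.3753 -0.1124]
corner [ 0.6488 -0.0425]
corner [ 0.3856 -0.007 ]
corner [ 0.3654 -0.2011]
cornerD [ 0.3636 -0.2109]
cornerD [ 0.3833 -0.0161]
handle top ends S [0.5129 0.2663]
S [0.4692 0.2801]
handleD [0.4629 0.2873]
handleD [0.5142 0.2719]
handleD [0.5144 0.2532]
handleD [0.4628 0.266 ]
tab S [0.4201 0.298 ]
ring S [0.5404 0.3345]
ring S [0.435  0.2207]
ring S [0.4406 0.3325]
ring D [0.4068 0.2904]
ring D [0.5626 0.2453]
```

```bash
cat >> h.py <<'E'
def pose():
    s=arm.get_state(); return np.array(s['eef_pos']),R.from_euler('xyz',s['ee_rot']).as_matrix(),s
def delta(tgt,jawyaw_deg=None):
    """print shift in tool axes; twist to bring jaw axis to yaw (mod 180)"""
    p,M,s=pose(); d=M.T@(np.asarray(tgt)-p)
    j=np.degrees(np.arctan2(M[1,2],M[0,2])); out=f"jaw {j:.2f} axis_x {np.round(M[:,0],3)} d {np.round(d,4)}"
    if jawyaw_deg is not None:
        t=((j-jawyaw_deg)+90)%180-90; out+=f" twist {t:.2f}"
    print(out); return d
E
python3 - <<'E'
from h import *
p,M,s=pose();print(p,M.round(3))
delta([.40,-.40,.33],73);delta([.49,.0,.33],73);delta([.4895,.271,.25],73)
E
```

```text
[ 0.19015006 -0.64725224  0.2015351 ] [[-0.    -0.959 -0.282]
 [ 0.001 -0.282  0.959]
 [-1.     0.     0.001]]
jaw 106.37 axis_x [-0.     0.001 -1.   ] d [-0.1283 -0.271   0.1783] twist 33.37
jaw 106.37 axis_x [-0.     0.001 -1.   ] d [-0.1278 -0.4701  0.5367] twist 33.37
jaw 106.37 axis_x [-0.     0.001 -1.   ] d [-0.0475 -0.546   0.7967] twist 33.37
```

jog_arm([
  {"dx": -0.04,"dy": 0,"dz": 0,"twist": 0},
  {"dx": -0.08,"dy": 0,"dz": 0,"twist": 0},
  {"dx": -0.105,"dy": -0.03,"dz": 0.02,"twist": 2},
  {"dx": -0.13,"dy": -0.055,"dz": 0.038,"twist": 5},
  {"dx": -0.13,"dy": -0.09,"dz": 0.06,"twist": 8},
  {"dx": -0.13,"dy": -0.125,"dz": 0.08,"twist": 11},
  {"dx": -0.13,"dy": -0.16,"dz": 0.1,"twist": 14},
  {"dx": -0.13,"dy": -0.19,"dz": 0.125,"twist": 17},
  {"dx": -0.13,"dy": -0.22,"dz": 0.15,"twist": 20},
  {"dx": -0.13,"dy": -0.25,"dz": 0.175,"twist": 22},
  {"dx": -0.13,"dy": -0.271,"dz": 0.205,"twist": 25},
  {"dx": -0.13,"dy": -0.29,"dz": 0.24,"twist": 28},
  {"dx": -0.13,"dy": -0.31,"dz": 0.275,"twist": 30},
  {"dx": -0.13,"dy": -0.33,"dz": 0.31,"twist": 33},
  {"dx": -0.13,"dy": -0.35,"dz": 0.345,"twist": 33},
  {"dx": -0.13,"dy": -0.37,"dz": 0.38,"twist": 33},
  {"dx": -0.13,"dy": -0.39,"dz": 0.415,"twist": 33},
  {"dx": -0.13,"dy": -0.41,"dz": 0.45,"twist": 33},
  {"dx": -0.13,"dy": -0.43,"dz": 0.485,"twist": 33},
  {"dx": -0.13,"dy": -0.45,"dz": 0.52,"twist": 33},
])

```text
t: 1.82
eef_pos: [0.4751, -0.0198, 0.3325]
ee_rot: [-0.779, 1.57, 0.502]
force: [1.3, -0.2, -0.6]
width: 0.0877
```

Run:
```python
from h import *
p,M,s=pose();print(p,M.round(3),s['t'],s['q'].round(3))
delta([.4895,.271,.24],73)
```

```text
[ 0.47514475 -0.01981289  0.3325028 ] [[ 0.001 -0.958  0.286]
 [ 0.     0.286  0.958]
 [-1.    -0.     0.   ]] 1.8167 [ 0.373 -0.04  -0.181 -0.    -1.429 -2.234]
jaw 73.39 axis_x [ 0.001  0.    -1.   ] d [0.0926 0.0694 0.2827] twist 0.39
```

jog_arm([
  {"dx": 0.01,"dy": 0.01,"dz": 0.04,"twist": 0.4},
  {"dx": 0.02,"dy": 0.02,"dz": 0.08,"twist": 0.4},
  {"dx": 0.03,"dy": 0.03,"dz": 0.12,"twist": 0.4},
  {"dx": 0.04,"dy": 0.04,"dz": 0.16,"twist": 0.4},
  {"dx": 0.055,"dy": 0.05,"dz": 0.195,"twist": 0.4},
  {"dx": 0.07,"dy": 0.06,"dz": 0.23,"twist": 0.4},
  {"dx": 0.09,"dy": 0.07,"dz": 0.26,"twist": 0.4},
  {"dx": 0.11,"dy": 0.07,"dz": 0.283,"twist": 0.4},
  {"dx": 0.13,"dy": 0.07,"dz": 0.283,"twist": 0.4},
  {"dx": 0.13,"dy": 0.07,"dz": 0.283,"twist": 0.4},
  {"dx": 0.13,"dy": 0.07,"dz": 0.283,"twist": 0.4},
])

```text
t: 2.73
eef_pos: [0.4887, 0.2688, 0.2014]
ee_rot: [2.75, 1.568, -2.259]
force: [1.6, -0.7, 0.7]
width: 0.0874
```

Run:
```python
from h import *
p,M,s=pose();print(p,s['t'])
delta([.4895,.271,.14],73)
W=cam('wrist')
im=arm.grab_frame('wrist')[:,:,::-1];cv2.imwrite('pics/b_wrist.png',im)
np.savez('b_w.npz',K=W[0],e=W[1],A=W[2])
for p in [(.4895,.271,.09),(.4895,.271,.03)]: print(proj(W,p))
```

```text
[0.48869418 0.26879038 0.20141233] 2.7333
jaw 73.00 axis_x [-0.002 -0.002 -1.   ] d [ 0.0614 -0.0002  0.0025] twist 0.00
[322.14601935 229.76299149]
[321.6123971  216.07743949]
```

View pics/b_wrist.png

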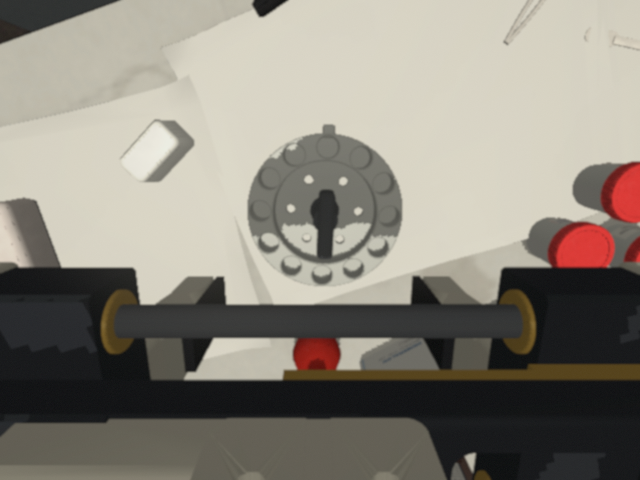

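The wrist view shows the carousel centred near (325,210), the tab at (329,128), the bar from (326,190) to (325,258), and the six holes.

Run:
```python
from h import *
z=np.load('b_w.npz');W=(z['K'],z['e'],z['A'])
im=cv2.imread('pics/b_wrist.png');g=cv2.cvtColor(im,6)
pts=[]
for (u,v) in [(309,180),(343,181),(358,211),(340,239),(307,238),(291,209)]:
    w=g[v-7:v+8,u-7:u+8].astype(float);t=(w.max()+np.median(w))/2;m=w>t
    ys,xs=np.nonzero(m);q=(u-7+xs.mean(),v-7+ys.mean());P=onz(W,*q,.008)[:2];pts.append(P);print(np.round(q,1),P.round(4),m.sum())
pts=np.array(pts)
c=pts.mean(0);print('c',c,(pts[0]+pts[3])/2,(pts[1]+pts[4])/2,(pts[2]+pts[5])/2)
a=np.degrees(np.arctan2(*(pts-c).T[::-1]));print(a,np.hypot(*(pts-c).T)); print('tab',onz(W,329,125,.022),)
t=onz(W,329,125,.022)[:2]-c;print(np.degrees(np.arctan2(t[1],t[0])),np.hypot(*t))
m=(g[185:265,305:345]<45).astype(np.uint8);cs,_=cv2.findContours(m,0,2);k=max(cs,key=cv2.contourArea);print(cv2.minAreaRect(k),cv2.boundingRect(k))
for u,v in[(325,190),(325,258)]:print(onz(W,u,v,.09))
print('spindle guess',proj(W,(.4776,-.1227,.092)))
```

```text
[308.2 179. ] [0.4523 0.268 ] 54
[342.5 180.8] [0.4644 0.3014] 51
[357.5 210.7] [0.4992 0.3079] 45
[339.  237.9] [0.5219 0.2809] 20
[306.2 236.5] [0.5102 0.2476] 18
[290.4 207.8] [0.4755 0.241 ] 47
c [0.4872637  0.27444077] [0.48712666 0.27442058] [0.48730294 0.27447962] [0.48736151 0.27442211]
[-169.52375885  130.32435236   70.37881755   10.49270117  -49.49690386
 -109.30323215] [0.03555082 0.03530064 0.03549245 0.03527396 0.03529236 0.03546246]
tab [0.40819772 0.30305561 0.022     ]
160.10426075342795 0.08408470575736239
((11.207921028137207, 21.920793533325195), (8.358312606811523, 16.716625213623047), 5.710593223571777) (7, 14, 10, 17)
[0.45840764 0.28281918 0.09      ]
[0.51391123 0.26617016 0.09      ]
spindle guess [-97.02702159 341.29097709]
```

Run:
```python
from h import *
delta([.4776,-.1227,.25],101)
```

```text
jaw 72.98 axis_x [ 0.    -0.001 -1.   ] d [-0.0469 -0.1033 -0.378 ] twist -28.02
```

jog_arm([
  {"dx": -0.04,"dy": 0,"dz": 0,"twist": 0},
  {"dx": -0.05,"dy": -0.01,"dz": -0.035,"twist": -4},
  {"dx": -0.05,"dy": -0.02,"dz": -0.07,"twist": -8},
  {"dx": -0.05,"dy": -0.03,"dz": -0.105,"twist": -12},
  {"dx": -0.05,"dy": -0.04,"dz": -0.14,"twist": -16},
  {"dx": -0.05,"dy": -0.05,"dz": -0.175,"twist": -20},
  {"dx": -0.05,"dy": -0.06,"dz": -0.21,"twist": -24},
  {"dx": -0.05,"dy": -0.07,"dz": -0.245,"twist": -28},
  {"dx": -0.05,"dy": -0.08,"dz": -0.28,"twist": -28},
  {"dx": -0.05,"dy": -0.09,"dz": -0.315,"twist": -28},
  {"dx": -0.05,"dy": -0.097,"dz": -0.35,"twist": -28},
  {"dx": -0.05,"dy": -0.103,"dz": -0.378,"twist": -28},
  {"dx": -0.05,"dy": -0.103,"dz": -0.378,"twist": -28},
  {"dx": -0.05,"dy": -0.103,"dz": -0.378,"twist": -28},
  {"dx": -0.05,"dy": -0.103,"dz": -0.378,"twist": -28},
])

```text
t: 4.03
eef_pos: [0.4772, -0.1228, 0.2538]
ee_rot: [-1.661, 1.568, 0.099]
force: [0.5, 0.7, -0.3]
width: 0.0876
```

Run:
```python
from h import *
p,M,s=pose();print(p,s['t'],s['q'].round(2))
W=cam('wrist')
im=arm.grab_frame('wrist')[:,:,::-1];cv2.imwrite('pics/c_wrist.png',im)
np.savez('c_w.npz',K=W[0],e=W[1],A=W[2])
cv2.imwrite('pics/c_z.png',cv2.resize(im[100:300,220:420],None,fx=3,fy=3,interpolation=2))
```

```text
[ 0.47721463 -0.12281132  0.25379683] 4.0333 [ 0.15  0.02 -0.3   0.   -1.25 -1.53]
```

View pics/c_wrist.png

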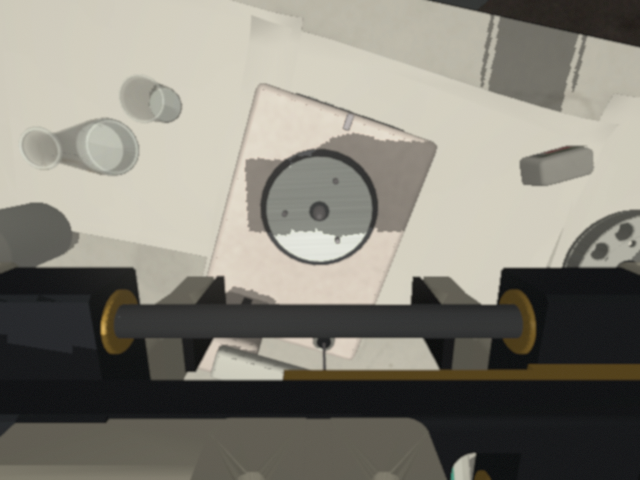

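View pics/c_z.png

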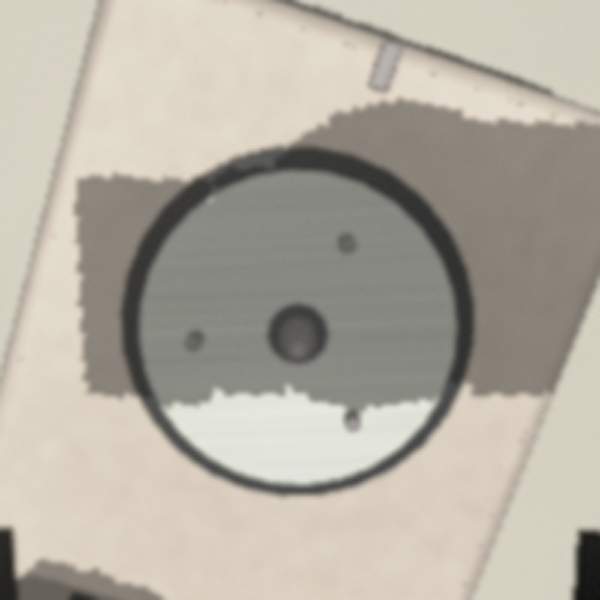

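The wrist view shows the turntable, with the spindle at (319,211), studs near (335,181), (285,213) and (337,240), and the pointer at (349,121).

Run:
```python
from h import *
z=np.load('c_w.npz');W=(z['K'],z['e'],z['A'])
f=lambda u,v:((u+.5)/3-.5+220,(v+.5)/3-.5+100)
P=[onz(W,*f(*p),.070)[:2] for p in [(346,243),(194,341),(352,420)]];P=np.array(P);c=P.mean(0)
from scipy.optimize import least_squares
print('studs',P.round(4),c.round(4),np.hypot(*(P-c).T).round(4),(np.degrees(np.arctan2(*(P-c).T[::-1]))%120).round(2))
E=[onz(W,*f(*p),.062)[:2] for p in [(138,330),(459,328),(298,168),(298,491)]];
r=least_squares(lambda x:[np.hypot(*(e-x[:2]))-x[2] for e in E],[.48,-.12,.056]).x;print('disc',r)
print('tip',onz(W,*f(298,337),.092))
c2=r[:2]
o=onz(W,*f(390,43),.0555)[:2];i=onz(W,*f(379,89),.0555)[:2];print('ptr',o,i)
for cc in(c,c2): d=o-cc;print(np.hypot(*d),np.degrees(np.arctan2(d[1],d[0]))-180)
# side edges of housing top z=.05
a=onz(W,*f(100,15),.05);b=onz(W,*f(10,355),.05);print(np.degrees(np.arctan2(*(b-a)[1::-1])))
a=onz(W,*f(598,270),.05);b=onz(W,*f(480,565),.05);print(np.degrees(np.arctan2(*(b-a)[1::-1])))
delta([.4873,.2744,.16],70.4)
```

```text
studs [[ 0.4412 -0.1131]
 [ 0.4838 -0.1577]
 [ 0.5011 -0.0986]] [ 0.4754 -0.1231] [0.0356 0.0356 0.0355] [43.59 43.72 43.59]
disc [ 0.47675746 -0.12240648  0.05681075]
tip [ 0.47170025 -0.12367292  0.092     ]
ptr [ 0.3750267  -0.11099165] [ 0.39005842 -0.11153128]
0.10109904920199625 -6.889670263046668
0.10236916343032976 -6.402164299743561
-7.282720430138681
-7.2782765340964275
jaw 100.95 axis_x [ 0.002  0.    -1.   ] d [ 0.0936 -0.085   0.3875] twist 30.55
```

jog_arm([
  {"dx": 0,"dy": -0.01,"dz": 0.035,"twist": 4},
  {"dx": 0,"dy": -0.02,"dz": 0.07,"twist": 8},
  {"dx": 0,"dy": -0.03,"dz": 0.105,"twist": 12},
  {"dx": 0,"dy": -0.035,"dz": 0.14,"twist": 16},
  {"dx": 0,"dy": -0.045,"dz": 0.175,"twist": 20},
  {"dx": 0.01,"dy": -0.05,"dz": 0.21,"twist": 24},
  {"dx": 0.02,"dy": -0.055,"dz": 0.245,"twist": 28},
  {"dx": 0.03,"dy": -0.065,"dz": 0.28,"twist": 30.5},
  {"dx": 0.05,"dy": -0.07,"dz": 0.315,"twist": 30.5},
  {"dx": 0.07,"dy": -0.08,"dz": 0.345,"twist": 30.5},
  {"dx": 0.08,"dy": -0.085,"dz": 0.375,"twist": 30.5},
  {"dx": 0.093,"dy": -0.085,"dz": 0.3875,"twist": 30.5},
  {"dx": 0.093,"dy": -0.085,"dz": 0.3875,"twist": 30.5},
  {"dx": 0.093,"dy": -0.085,"dz": 0.3875,"twist": 30.5},
  {"dx": 0.093,"dy": -0.085,"dz": 0.3875,"twist": 30.5},
])

```text
t: 5.33
eef_pos: [0.4867, 0.2748, 0.16]
ee_rot: [-0.856, 1.57, 0.375]
force: [-0.3, -0.7, 0.3]
width: 0.0877
```

Run:
```python
from h import *
p,M,s=pose();print(p,s['t'],s['force'])
W=cam('wrist')
im=arm.grab_frame('wrist')[:,:,::-1];cv2.imwrite('pics/d_wrist.png',im)
np.savez('d_w.npz',K=W[0],e=W[1],A=W[2])
delta([.4873,.2744,.075],70.4)
for q in [(.4873,.2744,.09),(.4873,.2744,.008)]: print(proj(W,q))
```

```text
[0.48666553 0.27483669 0.16002495] 5.3333 [-0.27431354 -0.73872486  0.30386339]
jaw 70.51 axis_x [ 0.001  0.001 -1.   ] d [ 0.0853 -0.0004 -0.0001] twist 0.11
[318.83621688 243.39343897]
[318.5548086  220.34274202]
```

View pics/d_wrist.png

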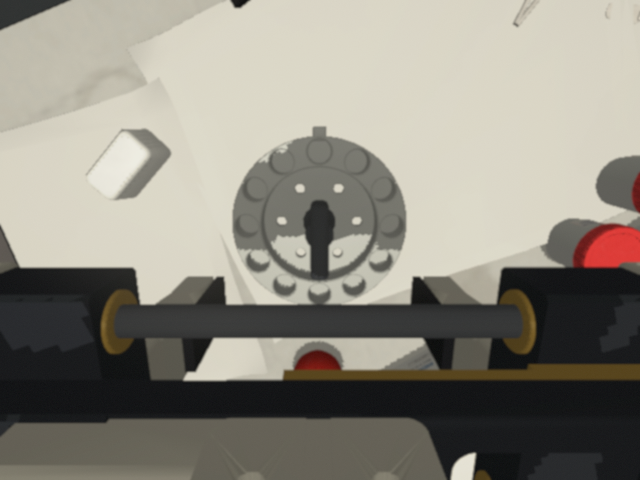

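The tab sits straight up at (319,130) and the bar is centred at u=319, so I'll descend and grip.

jog_arm([
  {"dx": 0.03,"dy": 0,"dz": 0},
  {"dx": 0.055,"dy": 0,"dz": 0},
  {"dx": 0.075,"dy": 0,"dz": 0},
  {"dx": 0.085,"dy": 0,"dz": 0},
  {"dx": 0.085,"dy": 0,"dz": 0},
  {"dx": 0.085,"dy": 0,"dz": 0},
])

```text
invalid input
```

jog_arm([
  {"dx": 0},
  {"dx": 0},
  {"dx": 0},
  {"dx": 0},
  {"dx": 0},
  {"dx": 0},
  {"dx": 0},
  {"dx": 0},
  {"dx": 0},
  {"dx": 0},
], gripper=0, newtons=40)

```text
invalid input
```

jog_arm([
  {"dx": 0.03,"dy": 0,"dz": 0,"twist": 0},
  {"dx": 0.055,"dy": 0,"dz": 0,"twist": 0},
  {"dx": 0.075,"dy": 0,"dz": 0,"twist": 0},
  {"dx": 0.085,"dy": 0,"dz": 0,"twist": 0},
  {"dx": 0.085,"dy": 0,"dz": 0,"twist": 0},
  {"dx": 0.085,"dy": 0,"dz": 0,"twist": 0},
])

```text
t: 5.88
eef_pos: [0.4874, 0.2742, 0.0752]
ee_rot: [-0.983, 1.57, 0.247]
force: [-0.2, -0.2, 0.6]
width: 0.0876
```

jog_arm([
  {"dx": 0,"dy": 0,"dz": 0,"twist": 0},
  {"dx": 0,"dy": 0,"dz": 0,"twist": 0},
  {"dx": 0,"dy": 0,"dz": 0,"twist": 0},
  {"dx": 0,"dy": 0,"dz": 0,"twist": 0},
  {"dx": 0,"dy": 0,"dz": 0,"twist": 0},
  {"dx": 0,"dy": 0,"dz": 0,"twist": 0},
  {"dx": 0,"dy": 0,"dz": 0,"twist": 0},
  {"dx": 0,"dy": 0,"dz": 0,"twist": 0},
  {"dx": 0,"dy": 0,"dz": 0,"twist": 0},
  {"dx": 0,"dy": 0,"dz": 0,"twist": 0},
  {"dx": 0,"dy": 0,"dz": 0,"twist": 0},
  {"dx": 0,"dy": 0,"dz": 0,"twist": 0},
], gripper=0, newtons=40)

```text
t: 6.88
eef_pos: [0.4868, 0.2744, 0.0742]
ee_rot: [2.942, 1.571, -2.111]
force: [0.1, 0.9, 0.2]
width: 0.013
```

jog_arm([
  {"dx": -0.01,"dy": 0,"dz": 0,"twist": 0},
  {"dx": -0.03,"dy": 0,"dz": 0,"twist": 0},
  {"dx": -0.06,"dy": 0,"dz": 0,"twist": 0},
  {"dx": -0.1,"dy": 0,"dz": 0,"twist": 0},
  {"dx": -0.13,"dy": 0,"dz": 0,"twist": 0},
  {"dx": -0.15,"dy": 0,"dz": 0,"twist": 0},
  {"dx": -0.15,"dy": 0,"dz": 0,"twist": 0},
  {"dx": -0.15,"dy": 0,"dz": 0,"twist": 0},
])

```text
t: 7.55
eef_pos: [0.4873, 0.2749, 0.2264]
ee_rot: [-0.378, 1.567, 0.852]
force: [-0.2, -0.6, -1.0]
width: 0.0001
```

Run:
```python
from h import *
p,M,s=pose();print(p,s['t'],s['force'],s['moment'],s['width'])
W=cam('wrist')
im=arm.grab_frame('wrist')[:,:,::-1];cv2.imwrite('pics/e_wrist.png',im)
np.savez('e_w.npz',K=W[0],e=W[1],A=W[2],p=p,M=M)
delta([.4763,-.1227,.225],103.4)
```

```text
[0.48725286 0.2748705  0.2263817 ] 7.55 [-0.19901482 -0.64876243 -1.03621723] [-0.046434    0.04167386 -0.00995265] 0.00010973819006340524
jaw 70.47 axis_x [ 0.     0.001 -1.   ] d [-0.0006 -0.123  -0.3776] twist -32.93
```

View pics/e_wrist.png

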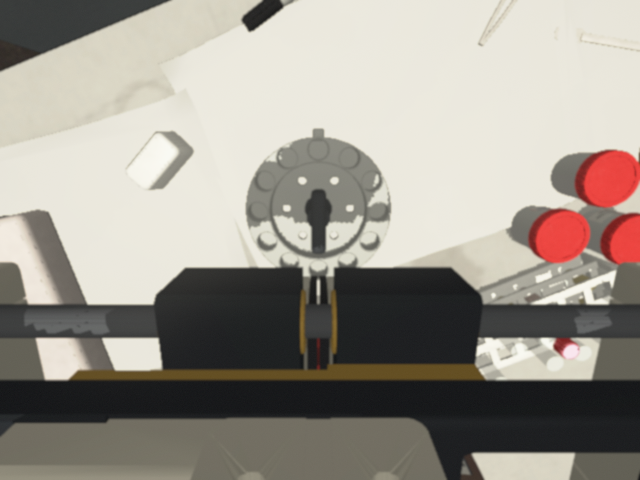

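The lift came up empty: the fingers were still closing when I lifted, and the carousel is still standing at (318,210). I'll measure again, reopen and regrasp with more closing time.

Run:
```python
from h import *
z=np.load('e_w.npz');W=(z['K'],z['e'],z['A'])
g=cv2.imread('pics/e_wrist.png',0)
pts=[]
for (u,v) in [(302,181),(334,181),(350,209),(334,236),(302,236),(287,209)]:
    w=g[v-6:v+7,u-6:u+7].astype(float);m=w>(w.max()+np.median(w))/2
    ys,xs=np.nonzero(m);pts.append(onz(W,u-6+xs.mean(),v-6+ys.mean(),.006)[:2])
pts=np.array(pts);c=pts.mean(0);a=np.degrees(np.arctan2(*(pts-c).T[::-1]))%60
print(c,a,pts.round(4)); delta([c[0],c[1],.074],a.mean()+60)
S=cam('side');im=arm.grab_frame('side')[:,:,::-1];cv2.imwrite('pics/e_side.png',cv2.resize(im[150:330,200:440],None,fx=3,fy=3,interpolation=2))
```

```text
[0.48767245 0.27457526] [10.66640051 10.37903844 10.55386983 10.57263027 10.45248422 10.40970513] [[0.4527 0.268 ]
 [0.4646 0.3017]
 [0.4996 0.3083]
 [0.5226 0.2811]
 [0.5109 0.2473]
 [0.4757 0.241 ]]
jaw 70.47 axis_x [ 0.     0.001 -1.   ] d [ 0.1508 -0.0009  0.0004] twist -0.04
```

View pics/e_side.png

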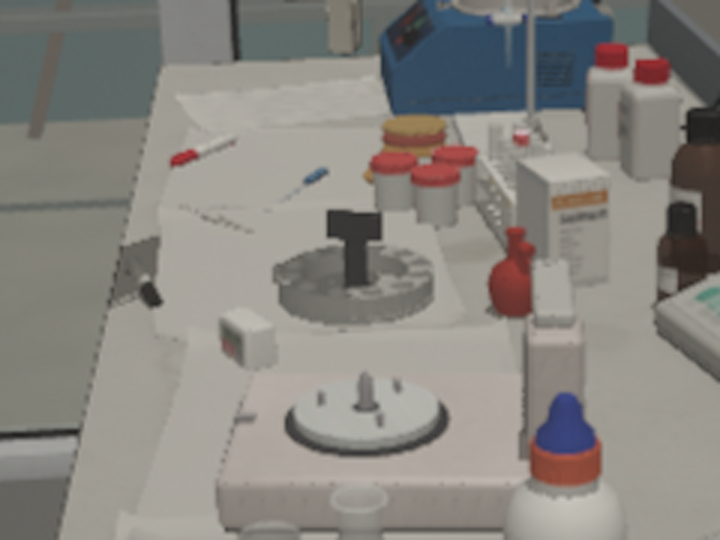

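jog_arm([
  {"dx": 0,"dy": 0,"dz": 0,"twist": 0},
  {"dx": 0,"dy": 0,"dz": 0,"twist": 0},
  {"dx": 0,"dy": 0,"dz": 0,"twist": 0},
  {"dx": 0,"dy": 0,"dz": 0,"twist": 0},
  {"dx": 0,"dy": 0,"dz": 0,"twist": 0},
  {"dx": 0,"dy": 0,"dz": 0,"twist": 0},
  {"dx": 0,"dy": 0,"dz": 0,"twist": 0},
  {"dx": 0,"dy": 0,"dz": 0,"twist": 0},
], gripper=0.06)

```text
t: 8.32
eef_pos: [0.4868, 0.2744, 0.2242]
ee_rot: [2.867, 1.571, -2.186]
force: [-0.8, 0.4, -0.1]
width: 0.0482
```

The carousel is unmoved and upright in the side view, with its bar at about (355,225).

jog_arm([
  {"dx": 0.035,"dy": 0,"dz": 0,"twist": 0},
  {"dx": 0.07,"dy": 0,"dz": 0,"twist": 0},
  {"dx": 0.105,"dy": 0,"dz": 0,"twist": 0},
  {"dx": 0.13,"dy": 0,"dz": 0,"twist": 0},
  {"dx": 0.145,"dy": 0,"dz": 0,"twist": 0},
  {"dx": 0.15,"dy": 0,"dz": 0,"twist": 0},
  {"dx": 0.15,"dy": 0,"dz": 0,"twist": 0},
  {"dx": 0.15,"dy": 0,"dz": 0,"twist": 0},
])

```text
t: 8.98
eef_pos: [0.4874, 0.2748, 0.0751]
ee_rot: [-0.82, 1.57, 0.41]
force: [0.4, 0.0, 0.7]
width: 0.0601
```

jog_arm([
  {"dx": 0,"dy": 0,"dz": 0,"twist": 0},
  {"dx": 0,"dy": 0,"dz": 0,"twist": 0},
  {"dx": 0,"dy": 0,"dz": 0,"twist": 0},
  {"dx": 0,"dy": 0,"dz": 0,"twist": 0},
  {"dx": 0,"dy": 0,"dz": 0,"twist": 0},
  {"dx": 0,"dy": 0,"dz": 0,"twist": 0},
  {"dx": 0,"dy": 0,"dz": 0,"twist": 0},
  {"dx": 0,"dy": 0,"dz": 0,"twist": 0},
  {"dx": 0,"dy": 0,"dz": 0,"twist": 0},
  {"dx": 0,"dy": 0,"dz": 0,"twist": 0},
  {"dx": 0,"dy": 0,"dz": 0,"twist": 0},
  {"dx": 0,"dy": 0,"dz": 0,"twist": 0},
  {"dx": 0,"dy": 0,"dz": 0,"twist": 0},
  {"dx": 0,"dy": 0,"dz": 0,"twist": 0},
], gripper=0, newtons=40)

```text
t: 10.15
eef_pos: [0.4868, 0.2744, 0.0742]
ee_rot: [2.334, 1.571, -2.719]
force: [1.2, 0.5, -0.6]
width: 0.0002
```

Run:
```python
from h import *
p,M,s=pose();print(p,s['t'],s['force'],s['width'])
im=arm.grab_frame('wrist')[:,:,::-1];cv2.imwrite('pics/f_wrist.png',im)
```

```text
[0.48678899 0.27435433 0.074225  ] 10.15 [ 1.20347625  0.54530102 -0.5527169 ] 0.0002069113159827413
```

View pics/f_wrist.png

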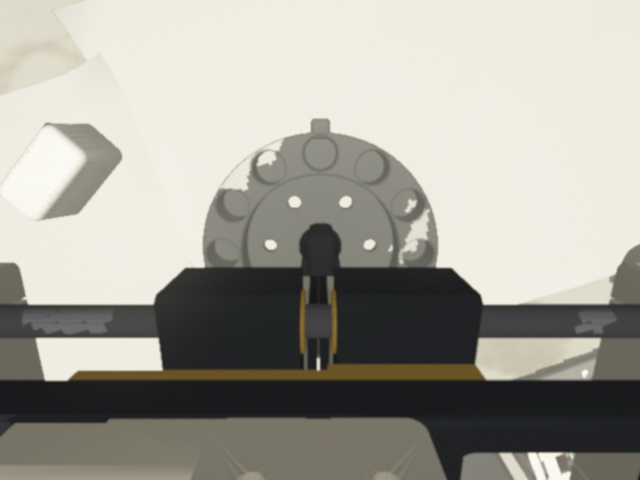

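Run:
```python
from h import *
p,M,s=pose();W=cam('wrist')
for k in (.011,0,-.008,-.03,-.055): print(k,[proj(W,p+M@[k,0,y]).round(0) for y in(-.044,0,.044)])
for x in (-.029,0,.029):
  d=np.array([np.cos(np.radians(-19.5)),np.sin(np.radians(-19.5)),0]); print([proj(W,np.array([.4875,.2746,z])+d*x).round(0) for z in(.06,.09)])
print(W[1]-p, M.T@(W[1]-p))
for n in('scene','side'):
    im=arm.grab_frame(n)[:,:,::-1]; 
    u,v=proj(cam(n),p).astype(int);print(n,u,v)
    u=max(u,80);v=max(v,60);cv2.imwrite(f'pics/g_{n}.png',cv2.resize(im[v-60:v+60,u-80:u+80],None,fx=5,fy=5,interpolation=2))
```

```text
0.011 [array([242., 270.]), array([320., 270.]), array([397., 270.])]
0 [array([238., 277.]), array([320., 277.]), array([402., 277.])]
-0.008 [array([234., 282.]), array([320., 282.]), array([405., 282.])]
-0.03 [array([223., 300.]), array([320., 300.]), array([416., 300.])]
-0.055 [array([207., 327.]), array([320., 327.]), array([434., 327.])]
[array([320., 219.]), array([321., 232.])]
[array([320., 269.]), array([321., 289.])]
[array([320., 315.]), array([321., 342.])]
[-0.06484923  0.02193758  0.18123293] [-0.18123272  0.06845268 -0.00099335]
scene 250 292
side 317 225
```

View pics/g_scene.png

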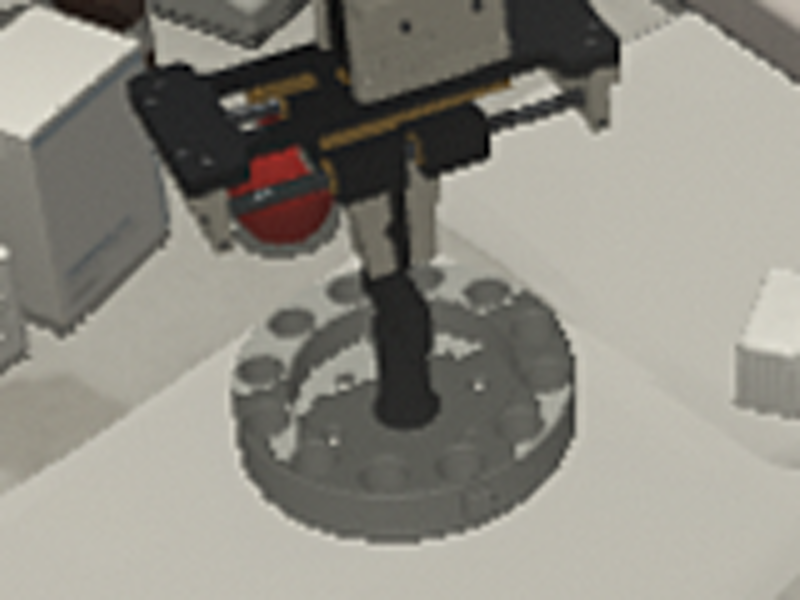

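View pics/g_side.png

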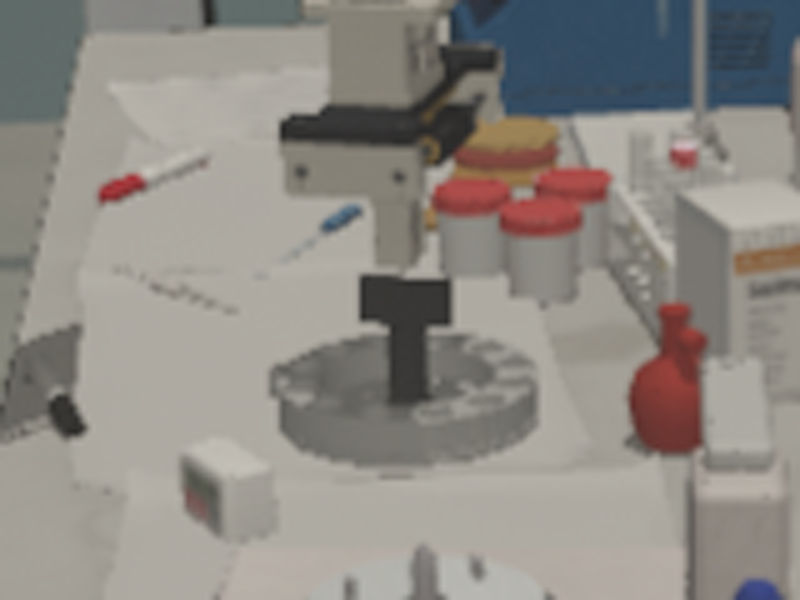

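The scene and side views show the closed fingertips just above the bar: side crop tips at row 265, bar top at row 277. So the fingertips end about 30 mm higher than stated, and the grasp has to go lower. First I'll check that the gripper body clears the pipette bulb.

Run:
```python
from h import *
S=cam('scene');D=cam('side');p,M,s=pose()
a=onz(S,205+100/5,240+90/5,.08)  # bulb top S in z2
e,d=ray(S,225,248.5);e2,d2=ray(D,230+567/4,200+105/4)
A=np.stack([d,-d2],1);t=np.linalg.lstsq(A,e2-e,rcond=None)[0];q=e+d*t[0];r=e2+d2*t[1];print('bulb top',q,r,M.T@((q+r)/2-p))
# finger tip heights by side view, at plane through TCP axis
def hz(c,u,v):
    e,d=ray(c,u,v); # closest point to vertical line through p
    n=d[:2];t=((p-e)[:2]@n)/(n@n);return (e+t*d)
o=(317-80,225-60)
for v in(265,276,195): print('side',v,hz(D,o[0]+(398+.5)/5-.5,o[1]+(v+.5)/5-.5))
o=(250-80,292-60)
for u,v in((380,278),(425,262),(390,285)): print('scene',v,hz(S,o[0]+u/5,o[1]+v/5))
```

```text
bulb top [0.64044351 0.2162718  0.08585851] [0.63930199 0.21606102 0.08478073] [-0.01105479 -0.16372135 -0.00372976]
side 265 [0.48418338 0.27449821 0.1000174 ]
side 276 [0.48393664 0.27450732 0.09327157]
side 195 [0.48573763 0.27443909 0.14251231]
scene 278 [0.49185473 0.28087437 0.08988193]
scene 262 [0.47918026 0.26501675 0.09641966]
scene 285 [0.48938526 0.27767356 0.08515476]
```

jog_arm([
  {"dx": 0,"dy": 0,"dz": 0,"twist": 0},
  {"dx": 0,"dy": 0,"dz": 0,"twist": 0},
  {"dx": 0,"dy": 0,"dz": 0,"twist": 0},
  {"dx": 0,"dy": 0,"dz": 0,"twist": 0},
  {"dx": 0,"dy": 0,"dz": 0,"twist": 0},
  {"dx": 0,"dy": 0,"dz": 0,"twist": 0},
  {"dx": 0,"dy": 0,"dz": 0,"twist": 0},
  {"dx": 0,"dy": 0,"dz": 0,"twist": 0},
], gripper=0.05)

```text
t: 10.97
eef_pos: [0.4868, 0.2744, 0.0743]
ee_rot: [0.028, 1.571, 1.258]
force: [-0.0, -0.7, 0.2]
width: 0.0473
```

jog_arm([
  {"dx": 0.01,"dy": 0,"dz": 0,"twist": 0},
  {"dx": 0.02,"dy": 0,"dz": 0,"twist": 0},
  {"dx": 0.028,"dy": 0,"dz": 0,"twist": 0},
  {"dx": 0.028,"dy": 0,"dz": 0,"twist": 0},
])

```text
t: 11.3
eef_pos: [0.4855, 0.2732, 0.0436]
ee_rot: [2.65, 1.567, -2.404]
force: [0.4, -1.1, -0.5]
width: 0.0502
```

jog_arm([
  {"dx": 0,"dy": 0,"dz": 0,"twist": 0},
  {"dx": 0,"dy": 0,"dz": 0,"twist": 0},
  {"dx": 0,"dy": 0,"dz": 0,"twist": 0},
  {"dx": 0,"dy": 0,"dz": 0,"twist": 0},
  {"dx": 0,"dy": 0,"dz": 0,"twist": 0},
  {"dx": 0,"dy": 0,"dz": 0,"twist": 0},
  {"dx": 0,"dy": 0,"dz": 0,"twist": 0},
  {"dx": 0,"dy": 0,"dz": 0,"twist": 0},
  {"dx": 0,"dy": 0,"dz": 0,"twist": 0},
  {"dx": 0,"dy": 0,"dz": 0,"twist": 0},
], gripper=0, newtons=40)

```text
t: 12.13
eef_pos: [0.487, 0.2746, 0.0466]
ee_rot: [-0.476, 1.57, 0.755]
force: [0.1, 1.5, 3.1]
width: 0.0134
```

Run:
```python
from h import *
p,M,s=pose();print(p,s['t'],s['force'],s['width'])
im=arm.grab_frame('side')[:,:,::-1];cv2.imwrite('pics/h_side.png',cv2.resize(im[165:285,237:397],None,fx=5,fy=5,interpolation=2))
```

```text
[0.48702529 0.27464544 0.04657339] 12.1333 [0.08021746 1.49770939 3.13533288] 0.013412070890933452
```

View pics/h_side.png

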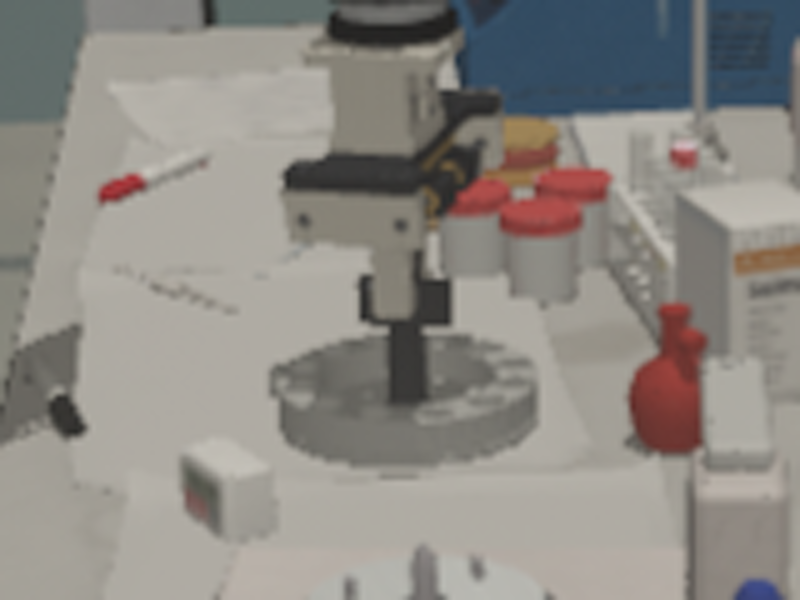

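The bar is now gripped between the fingers (opening 13.4 mm, fingers at (393,290) on the bar at (406,300)). Lifting.

jog_arm([
  {"dx": -0.01,"dy": 0,"dz": 0,"twist": 0},
  {"dx": -0.03,"dy": 0,"dz": 0,"twist": 0},
  {"dx": -0.06,"dy": 0,"dz": 0,"twist": 0},
  {"dx": -0.09,"dy": 0,"dz": 0,"twist": 0},
  {"dx": -0.115,"dy": 0,"dz": 0,"twist": 0},
  {"dx": -0.13,"dy": 0,"dz": 0,"twist": 0},
  {"dx": -0.13,"dy": 0,"dz": 0,"twist": 0},
  {"dx": -0.13,"dy": 0,"dz": 0,"twist": 0},
])

```text
t: 12.85
eef_pos: [0.4865, 0.2743, 0.1767]
ee_rot: [0.161, 1.57, 1.391]
force: [-0.4, 0.2, -3.6]
width: 0.0138
```

Run:
```python
from h import *
p,M,s=pose();print(p,s['t'],s['force'],s['moment'],s['width'])
W=cam('wrist')
im=arm.grab_frame('wrist')[:,:,::-1];cv2.imwrite('pics/i_wrist.png',im)
np.savez('i_w.npz',K=W[0],e=W[1],A=W[2],p=p,M=M)
delta([.4763,-.1227,.177],103.4)
```

```text
[0.48651832 0.27429167 0.17671718] 12.85 [-0.35205363  0.19916167 -3.64225334] [-0.10330207  0.01836577 -0.009118  ] 0.01376739482187831
jaw 70.45 axis_x [-0.001 -0.    -1.   ] d [-0.0013 -0.1236 -0.3769] twist -32.95
```

View pics/i_wrist.png

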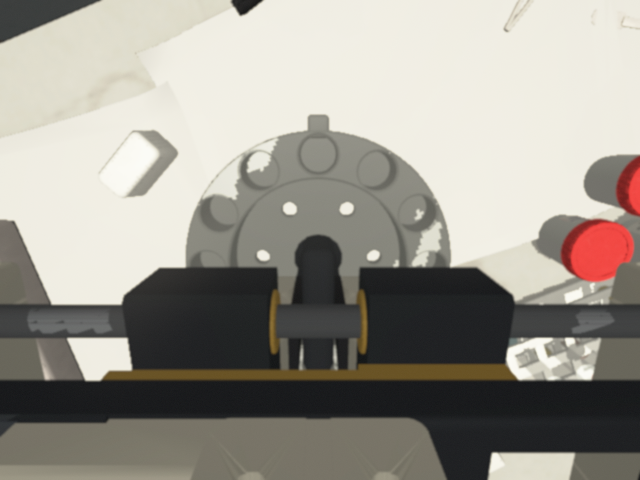

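Run:
```python
from h import *
z=np.load('c_w.npz');W=(z['K'],z['e'],z['A'])
print(onz(W,324,340,.06),onz(W,218,350,.16),onz(W,324,375,.10))
S=cam('scene');f=lambda u,v:((u+.5)/5-.5+290,(v+.5)/5-.5+150)
for p,zz in [((97,140),.15),((125,130),.16),((125,310),.05),((205,130),.15)]: print(onz(S,*f(*p),zz))
z=np.load('i_w.npz');W=(z['K'],z['e'],z['A'])
pts=np.array([onz(W,u,v,.136)[:2] for u,v in[(290,209),(346,209),(263,256),(374,256)]]);print(pts,(pts[2]+pts[3])/2)
pts=pts; A=z['M'].T@np.c_[pts-z['p'][:2],np.zeros(4)].T;print(A.round(4))
```

```text
[ 0.62525566 -0.08795659  0.06      ] [ 0.59431705 -0.18899599  0.16      ] [ 0.64343055 -0.08507079  0.1       ]
[ 0.64496091 -0.08738829  0.15      ]
[ 0.62921445 -0.09242608  0.16      ]
[ 0.62552808 -0.08747613  0.05      ]
[ 0.60912568 -0.13386008  0.15      ]
[[0.45245067 0.26694706]
 [0.46416233 0.29993191]
 [0.4753806  0.23963555]
 [0.49942116 0.30730208]] [0.48740088 0.27346881]
[[-0.      0.     -0.      0.    ]
 [ 0.0296  0.0296 -0.0011 -0.0011]
 [-0.0183  0.0167 -0.0364  0.0354]]
```

Run:
```python
from h import *
delta([.4746,-.1225,.177],103.4)
```

```text
jaw 70.45 axis_x [-0.001 -0.    -1.   ] d [-0.0013 -0.1219 -0.3773] twist -32.95
```

jog_arm([
  {"dx": 0,"dy": -0.005,"dz": -0.015,"twist": -1},
  {"dx": 0,"dy": -0.013,"dz": -0.04,"twist": -3.5},
  {"dx": 0,"dy": -0.023,"dz": -0.07,"twist": -6},
  {"dx": 0,"dy": -0.032,"dz": -0.1,"twist": -9},
  {"dx": 0,"dy": -0.042,"dz": -0.13,"twist": -12},
  {"dx": 0,"dy": -0.052,"dz": -0.16,"twist": -15},
  {"dx": 0,"dy": -0.061,"dz": -0.19,"twist": -18},
  {"dx": 0,"dy": -0.071,"dz": -0.22,"twist": -21},
  {"dx": 0,"dy": -0.081,"dz": -0.25,"twist": -24},
  {"dx": 0,"dy": -0.09,"dz": -0.28,"twist": -27},
  {"dx": 0,"dy": -0.1,"dz": -0.31,"twist": -30},
  {"dx": 0,"dy": -0.108,"dz": -0.335,"twist": -32},
  {"dx": 0,"dy": -0.115,"dz": -0.357,"twist": -33},
  {"dx": 0,"dy": -0.12,"dz": -0.37,"twist": -33},
  {"dx": 0,"dy": -0.122,"dz": -0.3773,"twist": -33},
  {"dx": 0,"dy": -0.122,"dz": -0.3773,"twist": -33},
  {"dx": 0,"dy": -0.122,"dz": -0.3773,"twist": -33},
  {"dx": 0,"dy": -0.122,"dz": -0.3773,"twist": -33},
])

```text
t: 14.4
eef_pos: [0.4753, -0.1215, 0.1756]
ee_rot: [1.258, 1.57, 3.064]
force: [-0.3, 0.5, -2.8]
width: 0.0139
```

Run:
```python
from h import *
p,M,s=pose();print(p,s['t'],s['force'],s['moment'],s['width'])
delta([.4746,-.1225,.177],103.4)
for n,r in(('scene',(270,120,180,150)),('side',(230,165,180,150))):
    im=arm.grab_frame(n)[:,:,::-1];x,y,w,h=r;cv2.imwrite(f'pics/j_{n}.png',im);cv2.imwrite(f'pics/j_{n}z.png',cv2.resize(im[y:y+h,x:x+w],None,fx=4,fy=4,interpolation=2))
```

```text
[ 0.47533263 -0.12149292  0.17563316] 14.4 [-0.28629808  0.53578222 -2.81443385] [-0.00485695 -0.03239254 -0.0214515 ] 0.013890916330948121
jaw 103.48 axis_x [-0.001  0.    -1.   ] d [-0.0014  0.0009 -0.0008] twist 0.08
```

View pics/j_scenez.png

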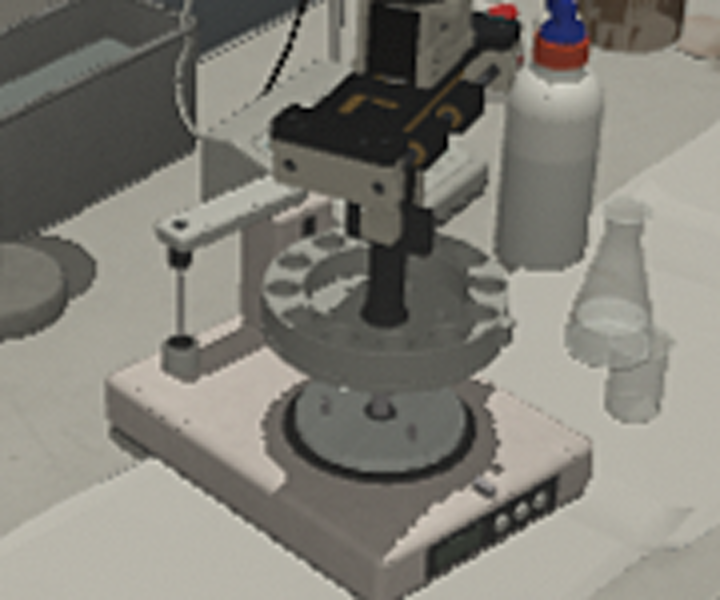

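View pics/j_sidez.png

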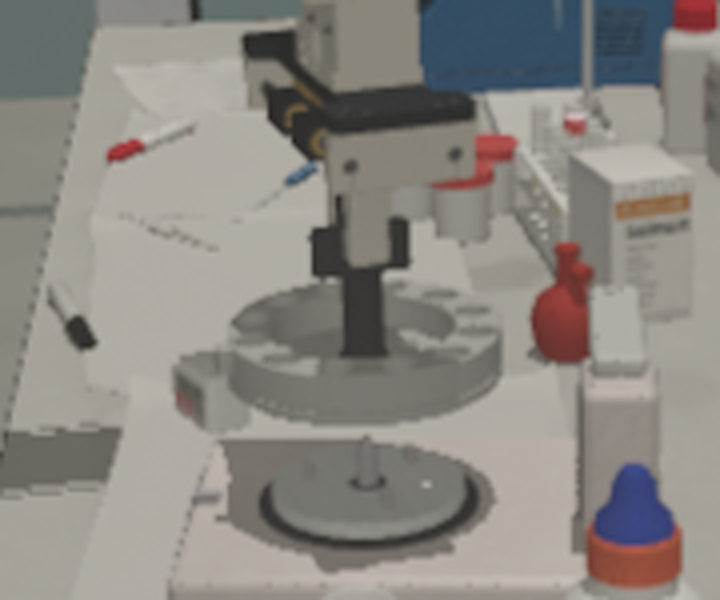

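Run:
```python
from h import *
for n,o,ring,disc,sp in(('scene',(270,120),((262,300),(514,322)),((285,425),(474,425)),None),('side',(230,165),((228,360),(502,360)),((260,498),(480,498)),(367,438))):
    c=cam(n);F=lambda q:((q[0]+.5)/4-.5+o[0],(q[1]+.5)/4-.5+o[1])
    az=np.array([.476,-.123])-c[1][:2];az/=np.linalg.norm(az);lat=np.array([az[1],-az[0]])
    L=lambda q,z:lat@(onz(c,*F(q),z)[:2]-[.476,-.123])
    print(n,lat,'ring',[L(q,.146) for q in ring],np.mean([L(q,.146) for q in ring]),'disc',np.mean([L(q,.056) for q in disc]))
    if sp: print('tip',L(sp,.092))
    # column base center
    q=(386,315) if n=='scene' else (363.5,345); print('col',L(q,.14))
c=cam('scene');F=lambda q:((q[0]+.5)/5-.5+290,(q[1]+.5)/5-.5+150)
az=np.array([.476,-.123])-c[1][:2];az/=np.linalg.norm(az);lat=np.array([az[1],-az[0]])
print('scene tip',lat@(onz(c,*F((377,318)),.092)[:2]-[.476,-.123]),'base',lat@(onz(c,*F((376,363)),.066)[:2]-[.476,-.123]), 'disc0',np.mean([lat@(onz(c,*F(q),.056)[:2]-[.476,-.123]) for q in((255,375),(495,380))]))
```

```text
scene [-0.80302767 -0.59594174] ring [np.float64(-0.081440094153183), np.float64(0.07822629095551668)] -0.0016069015988331575 disc -0.002155594907018516
col -0.0020641920606948388
side [ 0.99900668 -0.04456059] ring [np.float64(-0.07644386582805834), np.float64(0.07600849837757935)] -0.0002176837252394967 disc -7.359826873297448e-05
tip -0.00033783062593179447
col -0.000407552356286516
scene tip -0.0027428701059184595 base -0.0018918260597746298 disc0 -0.002097483141568414
```

The carousel is centred over the spindle to within about 0.5 mm in both the scene and side views, so I'll lower it.

jog_arm([
  {"dx": 0.012,"dy": 0,"dz": 0,"twist": 0},
  {"dx": 0.024,"dy": 0,"dz": 0,"twist": 0},
  {"dx": 0.032,"dy": 0,"dz": 0,"twist": 0},
  {"dx": 0.035,"dy": 0,"dz": 0,"twist": 0},
  {"dx": 0.038,"dy": 0,"dz": 0,"twist": 0},
  {"dx": 0.041,"dy": 0,"dz": 0,"twist": 0},
  {"dx": 0.041,"dy": 0,"dz": 0,"twist": 0},
  {"dx": 0.041,"dy": 0,"dz": 0,"twist": 0},
])

```text
t: 15.17
eef_pos: [0.4759, -0.122, 0.1355]
ee_rot: [-2.01, 1.571, -0.204]
force: [0.3, -0.6, -2.4]
width: 0.0136
```

jog_arm([
  {"dx": 0.002,"dy": 0,"dz": 0,"twist": 0},
  {"dx": 0.004,"dy": 0,"dz": 0,"twist": 0},
  {"dx": 0.006,"dy": 0,"dz": 0,"twist": 0},
  {"dx": 0.008,"dy": 0,"dz": 0,"twist": 0},
  {"dx": 0.008,"dy": 0,"dz": 0,"twist": 0},
  {"dx": 0.008,"dy": 0,"dz": 0,"twist": 0},
])

```text
t: 15.67
eef_pos: [0.4756, -0.1221, 0.1271]
ee_rot: [1.574, 1.57, -2.904]
force: [0.7, 0.8, -2.5]
width: 0.0139
```

jog_arm([
  {"dx": 0.002,"dy": 0,"dz": 0,"twist": 0},
  {"dx": 0.004,"dy": 0,"dz": 0,"twist": 0},
  {"dx": 0.005,"dy": 0,"dz": 0,"twist": 0},
  {"dx": 0.005,"dy": 0,"dz": 0,"twist": 0},
  {"dx": 0.005,"dy": 0,"dz": 0,"twist": 0},
])

```text
t: 16.08
eef_pos: [0.4756, -0.122, 0.1222]
ee_rot: [1.607, 1.571, -2.87]
force: [0.2, 0.2, -2.3]
width: 0.0134
```

jog_arm([
  {"dx": 0.001,"dy": 0,"dz": 0,"twist": 0},
  {"dx": 0.002,"dy": 0,"dz": 0,"twist": 0},
  {"dx": 0.002,"dy": 0,"dz": 0,"twist": 0},
  {"dx": 0.002,"dy": 0,"dz": 0,"twist": 0},
])

```text
t: 16.42
eef_pos: [0.4756, -0.122, 0.1202]
ee_rot: [1.624, 1.571, -2.853]
force: [-0.4, -0.3, -1.9]
width: 0.0134
```

jog_arm([
  {"dx": 0.001,"dy": 0,"dz": 0,"twist": 0},
  {"dx": 0.001,"dy": 0,"dz": 0,"twist": 0},
  {"dx": 0.001,"dy": 0,"dz": 0,"twist": 0},
])

```text
t: 16.67
eef_pos: [0.4756, -0.122, 0.1192]
ee_rot: [1.369, 1.571, -3.109]
force: [0.1, -0.6, -1.6]
width: 0.0138
```

jog_arm([
  {"dx": 0.001,"dy": 0,"dz": 0,"twist": 0},
  {"dx": 0.001,"dy": 0,"dz": 0,"twist": 0},
  {"dx": 0.001,"dy": 0,"dz": 0,"twist": 0},
])

```text
t: 16.92
eef_pos: [0.4756, -0.122, 0.1182]
ee_rot: [1.316, 1.571, 3.122]
force: [0.1, -0.7, -2.5]
width: 0.0137
```

jog_arm([
  {"dx": 0.001,"dy": 0,"dz": 0,"twist": 0},
  {"dx": 0.0015,"dy": 0,"dz": 0,"twist": 0},
  {"dx": 0.0015,"dy": 0,"dz": 0,"twist": 0},
])

```text
t: 17.17
eef_pos: [0.4756, -0.122, 0.1166]
ee_rot: [1.166, 1.571, 2.972]
force: [-0.3, 0.2, -2.5]
width: 0.0137
```

jog_arm([
  {"dx": 0.001,"dy": 0,"dz": 0,"twist": 0},
  {"dx": 0.0015,"dy": 0,"dz": 0,"twist": 0},
  {"dx": 0.0015,"dy": 0,"dz": 0,"twist": 0},
])

```text
t: 17.42
eef_pos: [0.4756, -0.122, 0.1151]
ee_rot: [1.369, 1.571, -3.108]
force: [0.3, -0.4, -2.0]
width: 0.0137
```

jog_arm([
  {"dx": 0.001,"dy": 0,"dz": 0,"twist": 0},
  {"dx": 0.002,"dy": 0,"dz": 0,"twist": 0},
  {"dx": 0.002,"dy": 0,"dz": 0,"twist": 0},
])

```text
t: 17.67
eef_pos: [0.4755, -0.122, 0.113]
ee_rot: [1.235, 1.57, 3.041]
force: [-1.1, -0.3, -2.5]
width: 0.0139
```

jog_arm([
  {"dx": 0.001,"dy": 0,"dz": 0,"twist": 0},
  {"dx": 0.0015,"dy": 0,"dz": 0,"twist": 0},
  {"dx": 0.0015,"dy": 0,"dz": 0,"twist": 0},
])

```text
t: 17.92
eef_pos: [0.4756, -0.122, 0.1116]
ee_rot: [1.266, 1.571, 3.072]
force: [0.9, -0.0, -3.7]
width: 0.0139
```

Run:
```python
from h import *
p,M,s=pose();print(p,s['t'],s['force'],s['moment'],s['width'])
for n,r in(('scene',(270,120,180,150)),('side',(230,165,180,150))):
    im=arm.grab_frame(n)[:,:,::-1];x,y,w,h=r;cv2.imwrite(f'pics/k_{n}z.png',cv2.resize(im[y:y+h,x:x+w],None,fx=4,fy=4,interpolation=2))
```

```text
[ 0.47559612 -0.12201581  0.11161169] 17.9167 [ 0.91447737 -0.00606768 -3.67457686] [0.00657497 0.05445268 0.0419873 ] 0.013916709021933236
```

View pics/k_sidez.png

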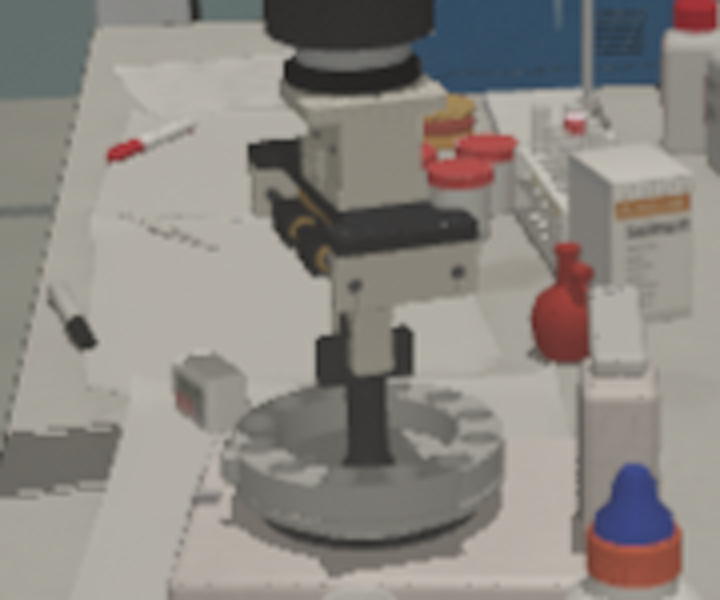

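View pics/k_scenez.png

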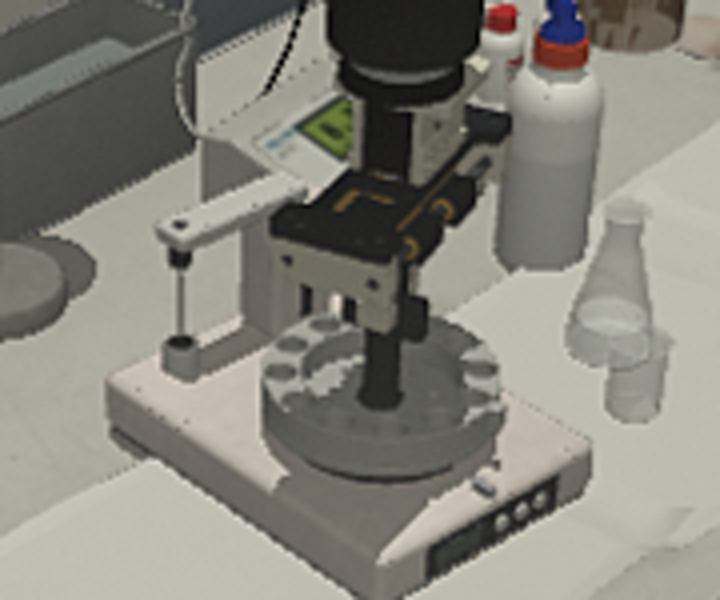

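Both views show the carousel almost on the turntable, level, with no stud contact felt. I'll continue in small steps.

jog_arm([
  {"dx": 0.001,"dy": 0,"dz": 0,"twist": 0},
  {"dx": 0.0015,"dy": 0,"dz": 0,"twist": 0},
  {"dx": 0.0015,"dy": 0,"dz": 0,"twist": 0},
])

```text
t: 18.27
eef_pos: [0.4756, -0.122, 0.1101]
ee_rot: [1.293, 1.571, 3.098]
force: [-0.3, -0.0, -3.7]
width: 0.0139
```

jog_arm([
  {"dx": 0.001,"dy": 0,"dz": 0,"twist": 0},
  {"dx": 0.001,"dy": 0,"dz": 0,"twist": 0},
  {"dx": 0.001,"dy": 0,"dz": 0,"twist": 0},
])

```text
t: 18.52
eef_pos: [0.4756, -0.122, 0.1092]
ee_rot: [1.402, 1.571, -3.075]
force: [-0.3, 0.4, -2.0]
width: 0.0137
```

jog_arm([
  {"dx": 0.0005,"dy": 0,"dz": 0,"twist": 0},
  {"dx": 0.001,"dy": 0,"dz": 0,"twist": 0},
  {"dx": 0.001,"dy": 0,"dz": 0,"twist": 0},
])

```text
t: 18.77
eef_pos: [0.4758, -0.1221, 0.1086]
ee_rot: [-2.179, 1.571, -0.373]
force: [-1.8, 0.8, 0.3]
width: 0.0138
```

jog_arm([
  {"dx": 0.0005,"dy": 0,"dz": 0,"twist": 0},
  {"dx": 0.0005,"dy": 0,"dz": 0,"twist": 0},
  {"dx": 0.0005,"dy": 0,"dz": 0,"twist": 0},
])

```text
t: 19.02
eef_pos: [0.4758, -0.1221, 0.1085]
ee_rot: [-2.139, 1.57, -0.333]
force: [-3.6, 1.6, 7.2]
width: 0.0134
```

It made contact at TCP z 0.1085, the predicted home height of 0.1086. Now I'll ease off, grip harder and turn it with the turntable.

jog_arm([
  {"dx": -0.0005,"dy": 0,"dz": 0,"twist": 0},
  {"dx": -0.0005,"dy": 0,"dz": 0,"twist": 0},
  {"dx": -0.0005,"dy": 0,"dz": 0,"twist": 0},
], gripper=0, newtons=60)

```text
t: 19.27
eef_pos: [0.4759, -0.122, 0.1086]
ee_rot: [-1.892, 1.57, -0.085]
force: [-3.6, 0.7, 3.8]
width: 0.0131
```

jog_arm([
  {"dx": 0,"dy": 0,"dz": 0,"twist": 1},
  {"dx": 0,"dy": 0,"dz": 0,"twist": 2},
  {"dx": 0,"dy": 0,"dz": 0,"twist": 3},
  {"dx": 0,"dy": 0,"dz": 0,"twist": 4},
  {"dx": 0,"dy": 0,"dz": 0,"twist": 5},
  {"dx": 0,"dy": 0,"dz": 0,"twist": 5},
])

```text
t: 19.77
eef_pos: [0.476, -0.1221, 0.1085]
ee_rot: [-2.149, 1.57, -0.432]
force: [-0.9, -0.4, 5.1]
width: 0.0133
```

Run:
```python
from h import *
p,M,s=pose();print(p,s['t'],s['force'],s['moment'],s['width'])
delta(p,83.3)
```

```text
[ 0.47597916 -0.12209864  0.1085344 ] 19.7667 [-0.90581937 -0.35122881  5.11340938] [-0.05867658  0.5332031   0.24258014] 0.013331845362868014
jaw 98.37 axis_x [ 0.001 -0.    -1.   ] d [0. 0. 0.] twist 15.07
```

jog_arm([
  {"dx": 0,"dy": 0,"dz": 0,"twist": 1.2},
  {"dx": 0,"dy": 0,"dz": 0,"twist": 2.4},
  {"dx": 0,"dy": 0,"dz": 0,"twist": 3.6},
  {"dx": 0,"dy": 0,"dz": 0,"twist": 4.8},
  {"dx": 0,"dy": 0,"dz": 0,"twist": 6},
  {"dx": 0,"dy": 0,"dz": 0,"twist": 7.2},
  {"dx": 0,"dy": 0,"dz": 0,"twist": 8.4},
  {"dx": 0,"dy": 0,"dz": 0,"twist": 9.6},
  {"dx": 0,"dy": 0,"dz": 0,"twist": 10.8},
  {"dx": 0,"dy": 0,"dz": 0,"twist": 12},
  {"dx": 0,"dy": 0,"dz": 0,"twist": 13.2},
  {"dx": 0,"dy": 0,"dz": 0,"twist": 14.2},
  {"dx": 0,"dy": 0,"dz": 0,"twist": 15},
  {"dx": 0,"dy": 0,"dz": 0,"twist": 15},
  {"dx": 0,"dy": 0,"dz": 0,"twist": 15},
])

```text
t: 21.02
eef_pos: [0.476, -0.122, 0.1085]
ee_rot: [-1.574, 1.57, -0.118]
force: [-1.4, 0.2, 5.4]
width: 0.0134
```

Run:
```python
from h import *
p,M,s=pose();print(p,s['t'],s['force'],s['moment'],s['width'])
delta(p,83.3)
W=cam('wrist');np.savez('l_w.npz',K=W[0],e=W[1],A=W[2],p=p,M=M)
im=arm.grab_frame('wrist')[:,:,::-1];cv2.imwrite('pics/l_wrist.png',im)
```

```text
[ 0.47601249 -0.12198879  0.10852167] 21.0167 [-1.44542148  0.20103688  5.41941604] [0.24220434 0.60396726 0.21293533] 0.013447633594421115
jaw 83.43 axis_x [ 0.001 -0.    -1.   ] d [0. 0. 0.] twist 0.13
```

View pics/l_wrist.png

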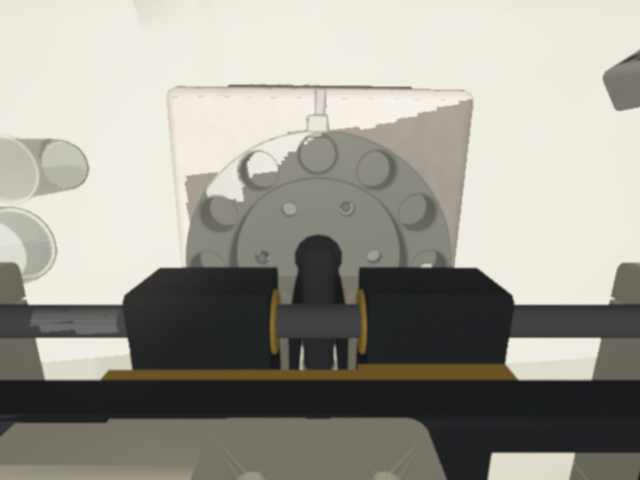

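The wrist view shows the tab at (318,123) in line with the pointer at (320,100), and two studs visible in their holes. Releasing now.

jog_arm([
  {"dx": 0,"dy": 0,"dz": 0,"twist": 0},
  {"dx": 0,"dy": 0,"dz": 0,"twist": 0},
  {"dx": 0,"dy": 0,"dz": 0,"twist": 0},
  {"dx": 0,"dy": 0,"dz": 0,"twist": 0},
  {"dx": 0,"dy": 0,"dz": 0,"twist": 0},
  {"dx": 0,"dy": 0,"dz": 0,"twist": 0},
  {"dx": 0,"dy": 0,"dz": 0,"twist": 0},
  {"dx": 0,"dy": 0,"dz": 0,"twist": 0},
], gripper=0.05)

```text
t: 21.73
eef_pos: [0.4757, -0.122, 0.1082]
ee_rot: [1.089, 1.571, 2.546]
force: [-0.3, 0.8, 0.3]
width: 0.05
```

jog_arm([
  {"dx": -0.01,"dy": 0,"dz": 0,"twist": 0},
  {"dx": -0.03,"dy": 0,"dz": 0,"twist": 0},
  {"dx": -0.06,"dy": 0,"dz": 0,"twist": 0},
  {"dx": -0.1,"dy": 0,"dz": 0,"twist": 0},
  {"dx": -0.13,"dy": 0,"dz": 0,"twist": 0},
  {"dx": -0.15,"dy": 0,"dz": 0,"twist": 0},
  {"dx": -0.15,"dy": 0,"dz": 0,"twist": 0},
  {"dx": -0.15,"dy": 0,"dz": 0,"twist": 0},
])

```text
t: 22.4
eef_pos: [0.4762, -0.1219, 0.2602]
ee_rot: [-1.304, 1.567, 0.153]
force: [-0.9, -0.4, -0.5]
width: 0.0501
```

Run:
```python
from h import *
p,M,s=pose();print(p,s['t'],s['force'],s['width'])
W=cam('wrist');np.savez('m_w.npz',K=W[0],e=W[1],A=W[2],p=p,M=M)
im=arm.grab_frame('wrist')[:,:,::-1];cv2.imwrite('pics/m_wrist.png',im)
im=arm.grab_frame('side')[:,:,::-1];cv2.imwrite('pics/m_side.png',cv2.resize(im[165:315,230:410],None,fx=4,fy=4,interpolation=2))
```

```text
[ 0.47624138 -0.12194117  0.26015926] 22.4 [-0.88305342 -0.44113185 -0.50675634] 0.05013403082706664
```

View pics/m_wrist.png

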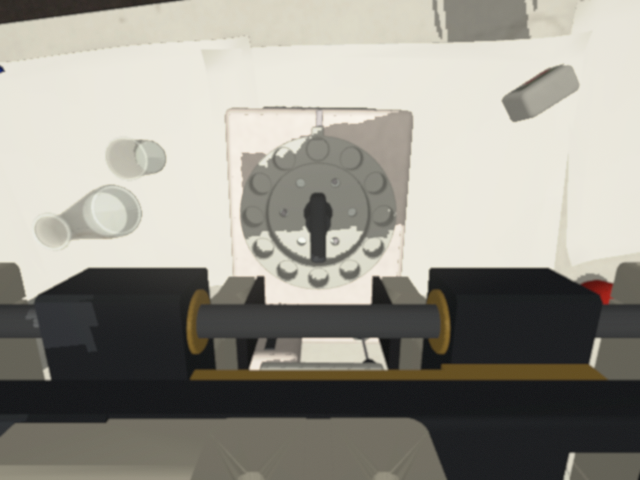

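View pics/m_side.png

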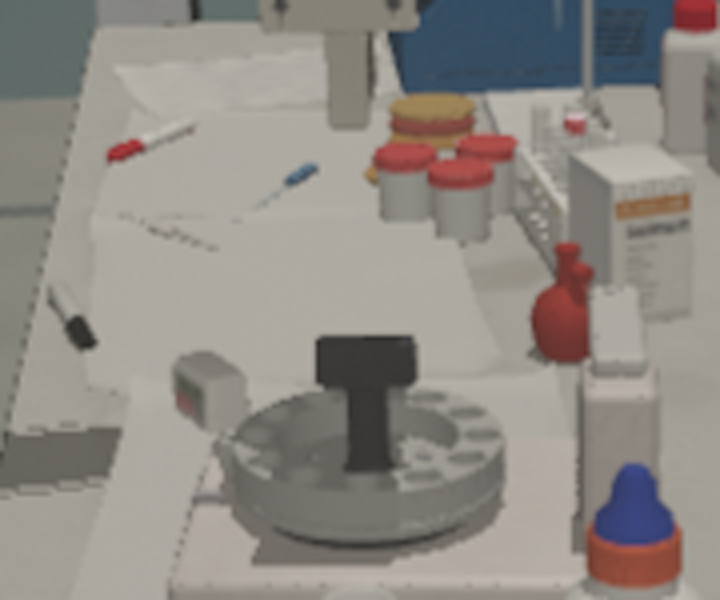

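Run:
```python
from h import *
z=np.load('m_w.npz');W=(z['K'],z['e'],z['A'])
t=onz(W,317.5,128,.084)[:2];o=onz(W,319.3,110,.0555)[:2];c=np.array([.4763,-.1225])
for n,q in(('tab',t),('ptr',o)): d=q-c;print(n,q,np.hypot(*d),np.degrees(np.arctan2(d[1],d[0])))
D=cam('side');k=lambda u,v:((u+.5)/4-.5+230,(v+.5)/4-.5+165)
print('bar top far edge row pred',[(proj(D,(.476,-.122+dy,.152))-[230,165])*4 for dy in(-.007,.007)], (proj(D,(.476,-.129,.122))-[230,165])*4)
```

```text
tab [ 0.39323182 -0.11355015] 0.08354892305015868 173.85061894100446
ptr [ 0.37500182 -0.10961655] 0.1021141748792218 172.75184140539676
bar top far edge row pred [array([363.13729701, 342.06994696]), array([361.70700181, 333.22396007])] [364.93530933 391.63931444]
```

Run:
```python
from station import arm
print(arm.job_done(),arm.get_state()['t'])
```

```text
the job is handed in; nothing more can be done
the job is handed in; nothing more can be done
```

The carousel is home on the drive studs with its tab at the pointer. The gripper is open and clear above it, and I handed the job in at about 22.5 s.

**What I did**
- I picked the carousel up by its bar and lowered it over the spindle, already turned to the measured stud angle. The holes went straight onto the studs, so no search turn was needed.
- I then turned carousel and turntable about 20° by the handle and let go.

**Last checks**
- **Height:** the arm felt contact (about 10 N) at TCP z 0.1085 m. That puts the underside at 61.9 mm, against 62 mm for home.
- **Turning:** the wrist read 0.2–0.25 N m during the turn, so the turntable was being dragged round. The wrist picture showed studs inside the holes.
- **Direction:** after release the tab points at 173.9° and the pointer at 172.8° in world yaw. That is about 1.5 mm sideways at the rim, within the 8 mm limit.
- **Bystanders:** no contact with them was felt, and none looked displaced in the last pictures.

**What failed or disagreed**
- **Missed grasp:** the first two closings went above the bar. The fingertips ended about 30 mm higher than the stated tool geometry, so I grasped about 28 mm lower. The carousel was not moved by the misses.
- **Height by camera:** the side-view rows of the bar agree with the home height only to about 1–2 mm, which is roughly the calibration error.
- **Other spread:** housing yaw came out between -5.8° and -7.3° depending on the feature used. One reading of the spindle tip in the wrist view was about 5 mm off, and I ignored it.

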